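# Hang the washed ear defenders on the swing-out drip rail

## Robot

A 6-joint arm with a two-finger parallel gripper is mounted at the origin on a cart in front of the work surface, level with it; the furniture and walls round the work are solid. World frame = base frame: x ahead of the robot, y to its left, z up, the work surface at z = 0. Lengths are in mm, angles in degrees, forces in N, time in s.
With the tool pointing down it reaches from about 275 to 825 mm from the base axis. Payload 5.2 kg.
Tool frame: the origin (TCP) lies midway between the tips of the shut fingers; the grasp point (between the pads) lies 19 mm behind it; z points along the fingers, y is the line along which they close (so a half turn about z gives the same grasp; the last joint's range is limited). The gripper opens to 93 mm and grips with 3 to 60 N. Pads are 15 mm wide; open, the fingers measure 128 mm over their backs; the gripper's body (75 mm by 188 mm) begins 65 mm behind the grasp point.
Start: joints at [-81.578, 14.817, 87.949, -0, 77.235, -11.62], TCP at [188.511, -516.69, 218.653] pointing down, gripper open.
Joint ranges: [-179.93, 179.93], [-52.35, 119.4], [10.71, 147.94], [-69.91, 249.91], [12.55, 155.21], [-178.61, 178.61]. Speed limits (degrees/s): [147.25, 147.25, 180, 180, 180, 180].

## Interface

Orientations are given as a 3x3 rotation matrix whose columns are the frame's x, y, z axes.
In Python, from station import robot gives the robot as it stands. The module is installed in compiled form; this text tells all that it offers.
- The arm moves only by the tool carry_out, never from a script. Its argument "motion" is one flat list of numbers, 7 for each row, row after row: the shift along the world's x, y, z scaled (see below), then the turn, a rotation vector about the world's x, y, z scaled (see below), then the opening, from -1 (shut) to 1 (fully open). In form: [x, y, z, rx, ry, rz, claw, x, y, z, rx, ry, rz, claw, ...]. A call has 1 to 12 rows; each row shifts and turns the commanded pose from where the row before left it; what a row does not reach is not made up. The controller multiplies each number of a shift by 30 mm and each number of a turn by 0.12 rad. A row lasts 1/10 s, in which the tool goes at most 50 mm and 8.59 degrees, less where a joint would pass 70% of its speed; a pose out of reach is approached as far as the arm can. A call with a number of a shift or a turn outside -1 to 1 is refused whole. A call with a gripper value outside its range is refused whole. The fingers move at their own pace and stop on an object; "grip_force" is the grip in N (left out, the last holds). Time passes only in rows, so rows that do not move let the fingers close. It gives the time, the measured TCP pose, the force, the opening and the grip force at its end, in the units of the state.
- robot.read_state(): the state, without advancing time (a new reading comes with each control period).
- robot.grab_frame(name): name is "scene" or "top"; returns (picture, depth): 384x512x3 uint8, red, green, blue; 384x512 float32, mm along the optical axis (not along the pixel's ray), 0 where there is no reading.
- robot.camera_info(name): a dict with "mtx" (3x3 intrinsics, pixels), "R" (3x3) and "t" (3): a world point X has camera coordinates R X + t. Camera axes: x right, y down, z forward; pixel columns grow to the right and rows downward; lengths in mm; the calibration is good to about 2 mm. A picture is of the moment at which its call begins. camera_info takes no time and is no camera call.
- robot.hand_in(): hands the job in; it is judged then, once.
The state is a dict: "time": time; "qpos": joint angles; "dq": joint speeds; "effort": joint torques, N m; "ee_pos": TCP position; "tcp_rot": TCP orientation; "wrist_force": force on the tool from outside, world axes, zero at the start; "torque": the same for the moment, N m; "width": opening from 0.0 (shut) to 1.0 (fully open); "gripper_force": force on a finger pad.
Only numpy, scipy, OpenCV 4.12 (cv2) and the standard library are available. Lean on these libraries where they do the work, as an engineer would, in place of code of your own. Each camera call takes 0.05 s, during which the arm holds its last target. There are 200 camera calls.

## Task

The two pairs of ear defenders have been washed and must drip dry over the teal basin. Swing the parked drip rail out over the basin and lock it there by dropping the middle hole of its stay (the flat bar with the red knob) fully over the brass peg; then hang both pairs by their headbands over the rail, one cup on each side of the bar, next to each other without touching, hanging freely above the basin. Leave the basin, the brush and the oilstone where they are.

Things in the scene. Friction and masses are not known exactly. Their poses are not given: they have to be found in the camera images.
- drip_stand: fixed stand: green cast base 100 x 110 x 14 mm, upright steel column (origin on its axis at bench height, z up). A flat dark bracket at the column's top reaches 110 mm sideways to the upright brass stay peg. With the stay level nothing on the stand is higher than 271 mm (the red knob)
- swing_rail (a joint): angle (rad) of the drip rail about the column: 0 parked (along the stand's -y), growing as it swings, clockwise from above, towards the stand's -x (the robot's side); range -0.05 to 1.5, stays where left (friction 0.12 N m). Reads 0.70 (0.67 to 0.73) with the stay's middle hole on the peg, 1.0 with the near hole, 0.4 with the far one
- rail_pivot (a point): point on the column's axis at the height of the rail's centre line (195 mm above the bench)
- rail_mid (a point): point on the centre line of the rail, a level round steel bar of 16 mm diameter, 225 mm from rail_pivot; x along the bar away from the column, z up. The bar is bare from 110 to 309 mm from the column's axis and ends in a black 28 mm ball (to 337 mm). The collar that carries the stay is at 95 mm. Room to hang things: 140 to 300 mm from the column's axis
- stay_fork (a joint): angle (rad) of the stay about the upright pin on the rail, 95 mm from the column's axis: 0 lying out along the rail, growing as it turns clockwise from above, to 2.7; turns with little friction. About 2.15 when the middle hole is on the peg
- stay_bar (a joint): lift angle (rad) of the stay in its fork: 0 level (its own weight holds it there), up to 0.6 with the free end raised. The stay is a flat steel bar 26 x 5 mm, 0.14 kg, reaching 197 mm from the pin; level, its mid plane lies 34 mm above the rail's centre line, 229 mm above the bench
- stay_knob (a point): centre of the red ball (22 mm diameter, 10 mm neck) at the free end of the stay, 182 mm from the fork's pin and 30 mm above the stay's mid plane: the grip for it. With the middle hole on the peg the knob lies 53 mm beyond the peg on the line from pin to peg. Moving the held knob also swings the rail
- hole_middle (a point): centre of the middle of the stay's three 14 mm through holes, 129 mm from the fork's pin, in the stay's mid plane; x along the stay to the knob
- hole_near (a point): centre of the hole nearest the fork, 105 mm from its pin (not to be used)
- hole_far (a point): centre of the hole nearest the knob, 153 mm from the fork's pin (not to be used)
- peg_tip (a point): round top of the fixed upright brass stay peg, 10 mm diameter, 240 mm above the bench, 110 mm from the column's axis. It stands 11 mm above the mid plane of the level stay: lift the stay until its hole is 14 mm up or more to pass over the peg. Seated, the stay is level again with the peg through the hole
- yellow_defenders: loose ear defenders (0.2 to 0.32 kg), two yellow cups joined by a rigid black headband: 146 mm over the cups (its y), 62 mm deep (its x), 134 mm tall. Stands on the cups, headband up. Origin: centre of the underside. The gap between the cushions, 60 mm, is open below and up to the crown. Grip: crown cushion, 28 mm wide along x, 16 mm thick (118 to 134 mm up), from above, closing along x
- yellow_defenders_crown (a point): middle of the underside of the yellow pair's crown cushion, 118 mm above its origin: the line that rests on the rail
- blue_defenders: loose ear defenders (0.2 to 0.32 kg), two blue cups joined by a rigid black headband: 146 mm over the cups (its y), 62 mm deep (its x), 134 mm tall. Stands on the cups, headband up. Origin: centre of the underside. The gap between the cushions, 60 mm, is open below and up to the crown. Grip: crown cushion, 28 mm wide along x, 16 mm thick (118 to 134 mm up), from above, closing along x
- blue_defenders_crown (a point): the same point of the blue pair
- basin: round teal washing basin, 224 mm across, 74 mm high, standing empty below where the rail will be; origin at the centre of its underside
- brush: bystander: flat brush with wooden handle, 39 x 184 x 12 mm, lying on the bench
- oilstone: bystander: dark grey oilstone 40 x 125 x 22 mm, lying on the bench
There are look-alikes about, which are no part of the job. Leave any orange look-alike of the yellow_defenders alone.

How it is judged:
By the outcome, as a careful person would: the job done as asked, in the order asked, and still so for the second after the job is handed in, with the robot touching nothing.
It also fails if it takes over 72 s, if anything falls off the work surface, if the arm or the gripper's body presses on something with over 40 N, if the wrist force passes 120 N, or if a joint passes its speed limit or range.

## Working session

There is one attempt and no reset: what is moved stays moved. The work goes in short steps, Python scripts to look and compute and a tool call to move; the robot and the scene stay as the last step left them, time stands still between calls to the robot, and variables do not carry over. Pictures are saved under pics/ and viewed, at most 10 in all, crops included, and the job is handed in when it is done.

Besides the shell and the picture viewer there is one more tool, called after "Request:" as name(argument=value, ...) on one line, values as JSON. carry_out: Moves the arm, as the interface text tells. Shifts and turns lie within -1 to 1; 1 stands for 30 mm of shift or 0.12 rad of turn. Its arguments: {"type":"object","properties":{"motion":{"type":"array","items":{"type":"number","minimum":-1,"maximum":1}},"grip_force":{"type":"number"}},"required":["motion"]}

```bash
mkdir -p pics; cat > h.py <<'E'
import numpy as np, cv2
from station import robot
def grab(n):
    p,d=robot.grab_frame(n); return p,d
def world(n,d):
    c=robot.camera_info(n);K=np.array(c["mtx"]);R=np.array(c["R"]);t=np.array(c["t"])
    v,u=np.indices(d.shape); P=np.stack([(u-K[0,2])/K[0,0]*d,(v-K[1,2])/K[1,1]*d,d],-1)
    return (P-t)@R
def ray(n,u,v,z):
    c=robot.camera_info(n);K=np.array(c["mtx"]);R=np.array(c["R"]);t=np.array(c["t"])
    o=-R.T@t; r=R.T@np.linalg.inv(K)@np.array([u,v,1.]); return o+r*(z-o[2])/r[2]
def save(name,p): cv2.imwrite("pics/"+name,cv2.cvtColor(p,cv2.COLOR_RGB2BGR))
E
python3 - <<'E'
from h import *
for n in("scene","top"):
    p,d=grab(n); np.savez(n+"0.npz",p=p,d=d); save(n+"0.png",p)
    c=robot.camera_info(n); print(n,np.round(-np.array(c["R"]).T@c["t"]),np.round(c["mtx"]),np.round(c["R"],2).tolist())
print(robot.read_state())
E
```

```text
scene [ -72. -867. 1446.] [[495.   0. 249.]
 [  0. 495. 188.]
 [  0.   0.   1.]] [[0.84, -0.54, -0.0], [-0.42, -0.65, -0.63], [0.34, 0.53, -0.78]]
top [ 217.  -11. 1894.] [[491.   0. 256.]
 [  0. 491. 192.]
 [  0.   0.   1.]] [[-0.03, -1.0, -0.0], [-0.99, 0.03, -0.14], [0.14, -0.0, -0.99]]
{'time': 0.1, 'qpos': array([-8.15779109e+01,  1.48546073e+01,  8.80022978e+01, -2.16611514e-03,
        7.72356889e+01, -1.16197419e+01]), 'dq': array([-0.00591316, -0.13562152, -0.20621142,  0.04548992,  0.06966219,
        0.04659782]), 'effort': array([ 1.84600394e-03, -4.38207901e+01, -2.84642744e+01,  7.19493628e-02,
        3.63383896e-02, -5.68618100e-05]), 'ee_pos': array([ 188.42421991, -516.2057373 ,  217.92290045]), 'tcp_rot': array([[ 9.39439832e-01,  3.42713769e-01, -2.73170432e-04],
       [ 3.42713756e-01, -9.39438526e-01,  1.59324026e-03],
       [ 2.89398547e-04, -1.59037263e-03, -9.99998693e-01]]), 'wrist_force': array([0.47986881, 0.66235155, 0.15330007]), 'torque': array([-0.00413442, -0.00092777,  0.05873849]), 'gripper_force': 0.0, 'width': 1.002116713582316}
```

View pics/scene0.png

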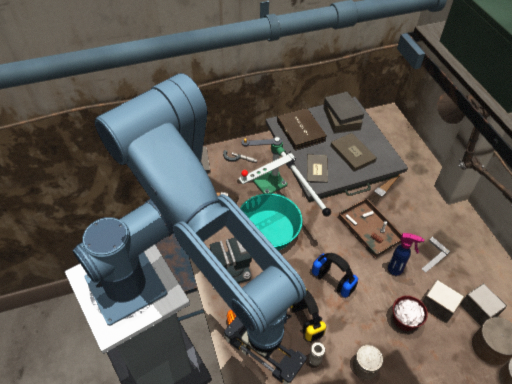

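View pics/top0.png

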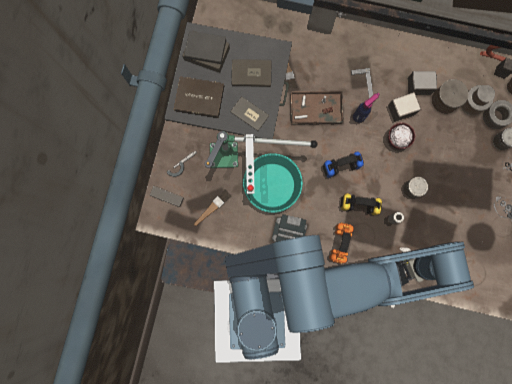

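The scene view shows the stand, with the red knob at (243,173), the rail's black ball at (326,212), the basin at (270,220), the blue pair at (335,275) and the yellow pair at (315,328). In the top view the knob is at (250,188), the ball at (313,144), blue at (343,164), yellow at (361,204) and the orange look-alike at (343,243). Next I'll take close crops and measurements.

```bash
python3 - <<'E'
from h import *
f=np.load("top0.npz");p,d=f["p"],f["d"];W=world("top",d)
a=cv2.resize(p[115:275,195:295],None,fx=4,fy=4,interpolation=cv2.INTER_CUBIC)[:600]
b=cv2.resize(p[125:275,305:405],None,fx=4,fy=4,interpolation=cv2.INTER_CUBIC)
save("crop1.png",np.hstack([a,b]))
hsv=cv2.cvtColor(p,cv2.COLOR_RGB2HSV)
def comp(nm,lo,hi,amin=6):
    m=cv2.inRange(hsv,lo,hi); n,l,s,c=cv2.connectedComponentsWithStats(m)
    for i in range(1,n):
        if s[i,4]>=amin:
            q=W[(l==i)&(d>0)]
            print(nm,s[i,4],np.round(c[i],1),"med",np.round(np.median(q,0)),"zmax",np.round(np.percentile(q[:,2],95)))
comp("yel",(22,140,100),(34,255,255)); comp("blue",(108,150,80),(122,255,255),15)
comp("org",(5,170,120),(18,255,255),15); comp("red",(0,190,120),(4,255,255),5);comp("teal",(80,120,60),(95,255,255),100)
comp("green",(60,80,30),(80,255,255),15)
def z(u,v):print((u,v),np.round(W[v,u]))
for u,v in [(313,144),(280,141),(300,143),(250,150),(250,170),(222,135),(212,150),(222,150),(343,165),(361,204)]: z(u,v)
E
```

```text
yel 80 [346.  201.6] med [ 425. -350.   66.] zmax 75.0
yel 22 [378.6 200.1] med [ 432. -472.   70.] zmax 115.0
yel 43 [377.  210.1] med [ 394. -465.   67.] zmax 75.0
blue 72 [329.2 168.3] med [ 554. -293.   65.] zmax 76.0
blue 33 [359.5 163.1] med [ 576. -409.   66.] zmax 72.0
org 134 [344.6 228.4] med [ 329. -334.   71.] zmax 117.0
org 149 [338.9 256.2] med [ 228. -311.   68.] zmax 113.0
red 12 [250.1 187.6] med [462.   6. 268.] zmax 273.0
teal 2363 [275.5 182.9] med [516. -90.   8.] zmax 73.0
green 47 [229.8 139.5] med [652.  76. 205.] zmax 213.0
green 17 [234.5 149.2] med [656.  63.  13.] zmax 17.0
green 210 [225.9 160.4] med [613.  99.  13.] zmax 20.0
(313, 144) [ 217.  -11. 1894.]
(280, 141) [ 635. -104.  206.]
(300, 143) [ 627. -174.  201.]
(250, 150) [600.   3. 230.]
(250, 170) [531.   5. 224.]
(222, 135) [658.  99. 225.]
(212, 150) [607. 136. 219.]
(222, 150) [645. 112.  48.]
(343, 165) [ 582. -358.    4.]
(361, 204) [ 413. -394.  123.]
```

View pics/crop1.png

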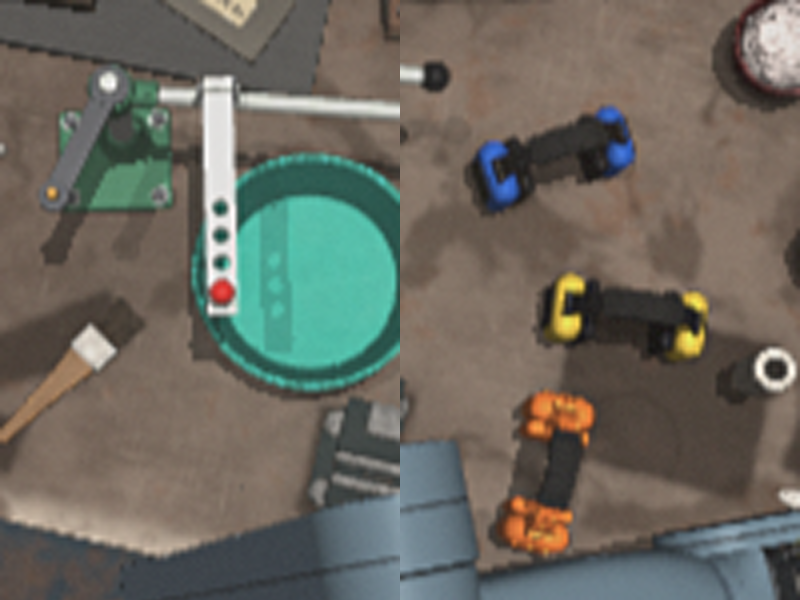

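The crop confirms the choices. Yellow is at crop (625,315) and is clearly different from the orange look-alike at (550,475). Blue is at (555,155), the peg at (52,193), the column top at (108,82), the stay pin at about (218,85), and the middle hole at (221,235), counting from the three holes.

```bash
python3 - <<'E'
from h import *
f=np.load("top0.npz");p,d=f["p"],f["d"];W=world("top",d)
cr=lambda a,b,z:ray("top",195+(a+.5)/4-.5,115+(b+.5)/4-.5,z)
C=cr(108,82,245);P=cr(52,193,240);k=cr(222,292,262);pin=cr(218,85,229)
hs=[cr(221,v,230) for v in(207,235,262)]
ball=ray("top",313.2,144.2,195)
n2=lambda v:np.linalg.norm(v[:2])
print("C",C,"top z",W[135,222],"P",P,"k",k,"pin",pin,"ball",ball)
print("CP",n2(C-P),"110; pin-k",n2(pin-k),"182; C-ball",n2(C-ball),"323; C-pin",n2(C-pin),"95; holes",[n2(pin-h) for h in hs], "k-h",[n2(k-h) for h in hs])
x=W.reshape(-1,3)
# scene view checks: red, ball
g=np.load("scene0.npz");ps,ds=g["p"],g["d"];hsv=cv2.cvtColor(ps,cv2.COLOR_RGB2HSV)
m=cv2.inRange(hsv,(0,190,120),(4,255,255));n,l,s,c=cv2.connectedComponentsWithStats(m[:250])
for i in range(1,n):
    if s[i,4]>8: print("red scene",c[i],ray("scene",*c[i],259))
save("crop2.png",cv2.resize(ps[125:225,215:345],None,fx=6,fy=6,interpolation=cv2.INTER_CUBIC))
for nm,(u0,u1,v0,v1) in dict(yel=(335,392,188,222),blue=(318,368,148,182)).items():
    q=W[v0:v1,u0:u1];dd=d[v0:v1,u0:u1];pp=p[v0:v1,u0:u1]
    mm=(q[...,2]>122)&(q[...,2]<142)&(dd>0)&(pp.max(-1)<80)
    pts=q[mm]; r=cv2.minAreaRect(pts[:,:2].astype(np.float32)); print(nm,mm.sum(),np.round(pts.mean(0)),r,np.round(cv2.boxPoints(r)))
q=W[:,100:185];print("pipe",np.round(np.percentile(q[...,2][(q[...,2]>300)],[5,50,95])),np.round(q[q[...,2]>300].min(0)))
E
```

```text
C [652.21026773  99.14192002 245.        ] top z [657.84043766  99.14040491 225.23172705] P [557.04299893 149.37714661 240.        ] k [463.56017252   5.52735136 262.        ] pin [650.97631439   4.44778105 229.        ] ball [ 622.95648966 -221.6254335   195.        ]
CP 107.61220676076458 110; pin-k 187.41925116628605 182; C-ball 322.0985541931297 323; C-pin 94.70217840451255 95; holes [np.float64(108.39575331730123), np.float64(132.92827751297824), np.float64(156.49184793230123)] k-h [np.float64(79.02486394814656), np.float64(54.491311771844174), np.float64(30.935742513629254)]
red scene [244.11111111 172.48148148] [465.27331507   4.67847875 259.        ]
yel 124 [ 422. -411.  130.] ((422.2550048828125, -410.9085693359375), (77.02967071533203, 27.020231246948242), 82.57420349121094) [[ 404. -447.]
 [ 431. -451.]
 [ 441. -374.]
 [ 414. -371.]]
blue 122 [ 577. -348.  130.] ((576.1411743164062, -345.65277099609375), (27.06454849243164, 75.52948760986328), 18.550212860107422) [[ 551. -314.]
 [ 575. -386.]
 [ 601. -377.]
 [ 577. -306.]]
pipe [450. 564. 739.] [ 96. -11. 410.]
```

View pics/crop2.png

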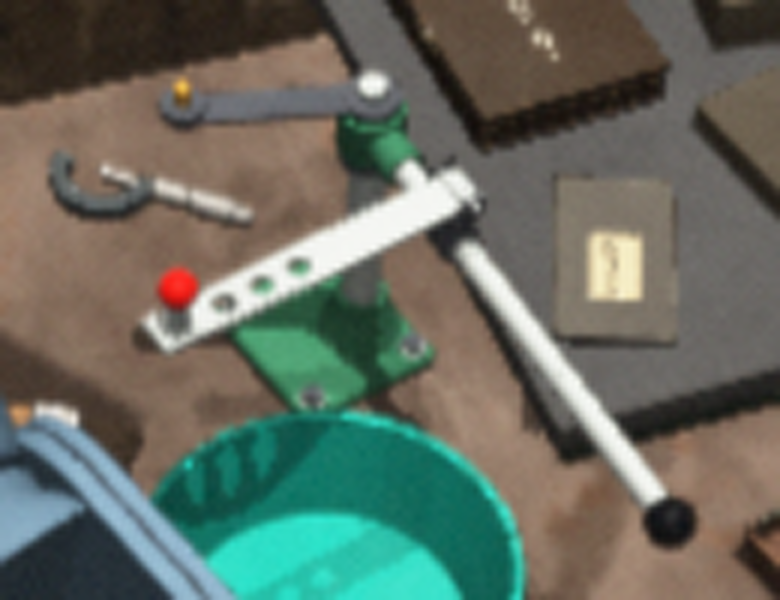

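The scene crop shows the peg's gold tip at (182,92), the column top at (373,85), the knob at (178,288), and the far, middle and near holes at (223,302), (262,283) and (299,265).

```bash
cat > geo.py <<'E'
import numpy as np
def geo(C,P):
    C=np.array(C[:2]);P=np.array(P[:2]);a=np.arctan2(*(P-C)[::-1]);b=np.arccos((110**2+95**2-129**2)/(2*110*95))
    r=a+b; u=np.array([np.cos(r),np.sin(r)]);pin=C+95*u;s=(P-pin)/np.linalg.norm(P-pin)
    return u,pin,s,P+53*s
E
python3 - <<'E'
from h import *; from geo import geo
sc=lambda a,b,z:ray("scene",215+(a+.5)/6-.5,125+(b+.5)/6-.5,z)
print("P",sc(182,90,238),"C",[sc(373,85,z).round() for z in(225,235,245)],"k",sc(178,288,259))
cr=lambda a,b,z:ray("top",195+(a+.5)/4-.5,115+(b+.5)/4-.5,z)
print([cr(108,82,z).round() for z in(225,235,245)], "P",cr(52,192,239),"k",cr(222,292,259))
for C,P in [((653,98),(557,149))]: print(geo(C,P))
f=np.load("top0.npz");W=world("top",f["d"]).reshape(-1,3)
q=W[(W[:,2]>350)&(W[:,0]>400)&(W[:,0]<750)&(W[:,1]<450)&(W[:,1]>50)]
print(len(q),q.min(0) if len(q) else 0,q.max(0) if len(q) else 0)
E
```

```text
P [556.13950327 143.92758469 238.        ] C [array([658.,  99., 225.]), array([652.,  91., 235.]), array([646.,  83., 245.])] k [465.41639559   4.08118957 259.        ]
[array([657., 100., 225.]), array([655., 100., 235.]), array([652.,  99., 245.])] P [558.12405811 149.46110973 239.        ] k [464.01380749   5.55719426 259.        ]
(array([-0.64769894, -0.76189637]), array([591.46860039,  25.61984483]), array([-0.2690664 ,  0.96312163]), array([542.73948065, 200.0454463 ]))
23911 [400.04436847 237.74924706 412.35099647] [ 749.98714789  449.99833449 1165.18817106]
```

```bash
python3 - <<'E'
from h import *
f=np.load("top0.npz");W=world("top",f["d"]).reshape(-1,3)
for x in range(350,751,50):
    q=W[(W[:,2]>330)&(abs(W[:,0]-x)<8)&(W[:,1]<600)&(W[:,1]>50)]
    if len(q):
        i=q[:,1].argsort()[:300:30]; j=q[:,2].argmax(); print(x,q[i][:4,1:].round().tolist(),"top",q[j].round())
f=np.load("scene0.npz");W=world("scene",f["d"]).reshape(-1,3)
for x in range(350,751,100):
    q=W[(W[:,2]>330)&(abs(W[:,0]-x)<15)&(W[:,1]>50)&(W[:,1]<600)]
    if len(q):
        i=q[:,1].argsort(); print(x,len(q),q[i][:40:8,1:].round().tolist(),"zmin",q[q[:,2].argmin()].round())
E
```

```text
350 [[348.0, 541.0], [358.0, 556.0], [369.0, 565.0], [383.0, 566.0]] top [356. 462. 995.]
400 [[335.0, 540.0], [344.0, 549.0], [355.0, 568.0], [368.0, 572.0]] top [ 406.  449. 1024.]
450 [[322.0, 536.0], [332.0, 554.0], [343.0, 562.0], [356.0, 565.0]] top [ 455.  435. 1055.]
500 [[308.0, 537.0], [318.0, 556.0], [329.0, 565.0], [343.0, 566.0]] top [ 506.  421. 1087.]
550 [[295.0, 536.0], [305.0, 553.0], [318.0, 568.0], [332.0, 568.0]] top [ 557.  407. 1117.]
600 [[282.0, 544.0], [292.0, 561.0], [305.0, 565.0], [321.0, 569.0]] top [ 607.  395. 1145.]
650 [[267.0, 546.0], [278.0, 547.0], [290.0, 569.0], [304.0, 569.0]] top [ 645.  387. 1157.]
700 [[255.0, 537.0], [265.0, 556.0], [278.0, 561.0], [294.0, 568.0]] top [ 692.  374. 1072.]
750 [[238.0, 534.0], [252.0, 565.0], [267.0, 576.0], [282.0, 572.0]] top [742. 360. 983.]
350 913 [[341.0, 534.0], [345.0, 542.0], [346.0, 520.0], [348.0, 533.0], [349.0, 544.0]] zmin [337. 461. 330.]
450 750 [[316.0, 532.0], [319.0, 522.0], [321.0, 548.0], [321.0, 521.0], [322.0, 533.0]] zmin [435. 443. 356.]
550 731 [[287.0, 530.0], [293.0, 532.0], [294.0, 536.0], [295.0, 540.0], [296.0, 552.0]] zmin [537. 410. 330.]
650 650 [[260.0, 537.0], [265.0, 531.0], [267.0, 543.0], [268.0, 530.0], [269.0, 537.0]] zmin [650. 377. 331.]
750 576 [[230.0, 535.0], [236.0, 552.0], [237.0, 549.0], [238.0, 533.0], [239.0, 551.0]] zmin [756. 356. 331.]
```

Request:
carry_out(motion=[0.38,0.72,0.85,0,0,0.97,1,0.38,0.72,0.85,0,0,0.97,1,0.38,0.72,0.85,0,0,0.97,1,0.38,0.72,0.85,0,0,0.97,1,0.38,0.72,0,0,0,0.97,1,0.38,0.72,0,0,0,0.97,1,0.38,0.72,0,0,0,0.97,1,0.38,0.72,0,0,0,0.97,1,0.38,0.72,0,0,0,0.97,1,0.38,0.72,0,0,0,0.97,1,0.38,0.72,0,0,0,0.97,1,0.38,0.72,0,0,0,0.97,1])

```text
time: 1.3
ee_pos: [325.5, -256.3, 320.3]
tcp_rot: [[-0.18, 0.984, -0.0], [0.984, 0.18, 0.001], [0.001, -0.0, -1.0]]
wrist_force: [0.2, 0.3, -0.5]
width: 1.0
gripper_force: 0.0
```

Request:
carry_out(motion=[0.38,0.72,0,0,0,0.97,1,0.38,0.72,0,0,0,0.97,1,0.38,0.72,0,0,0,0.97,1,0.38,0.72,0,0,0,0.97,1,0.38,0.72,0,0,0,0.97,1,0.38,0.72,0,0,0,0.97,1,0.38,0.72,0,0,0,0.97,1,0.38,0.72,0,0,0,0.97,1,0.38,0.72,0,0,0,0.97,1,0.38,0.72,0,0,0,0.97,1,0.38,0.72,0,0,0,0.97,1,0,0,0,0,0,0,1])

```text
time: 2.5
ee_pos: [451.2, -17.9, 320.2]
tcp_rot: [[-0.994, 0.11, -0.001], [0.11, 0.994, 0.001], [0.001, 0.001, -1.0]]
wrist_force: [-0.6, -0.4, 0.6]
width: 0.998
gripper_force: 0.0
```

Request:
carry_out(motion=[0.225,0.38,0,0,0,0.4,1,0.225,0.38,0,0,0,0.4,1,0,0,-0.5,0,0,0,1,0,0,-0.5,0,0,0,1,0,0,0,0,0,0,1])

```text
time: 3.0
ee_pos: [463.3, 3.2, 288.8]
tcp_rot: [[-1.0, 0.018, -0.004], [0.018, 1.0, 0.001], [0.004, 0.001, -1.0]]
wrist_force: [-0.1, 0.6, 0.4]
width: 0.996
gripper_force: 0.0
```

```bash
python3 - <<'E'
from h import *
p,d=grab("scene"); save("k1.png",cv2.resize(p[110:240,185:315],None,fx=4,fy=4,interpolation=cv2.INTER_CUBIC))
print(robot.read_state()["ee_pos"])
hsv=cv2.cvtColor(p,cv2.COLOR_RGB2HSV)
m=cv2.inRange(hsv,(0,190,120),(4,255,255));n,l,s,c=cv2.connectedComponentsWithStats(m[:250])
for i in range(1,n):
    if s[i,4]>5: print("red scene",s[i],c[i],ray("scene",*c[i],259))
E
```

```text
[463.80211691   3.00387792 290.01627036]
red scene [242 170   6   6  24] [244.20833333 172.79166667] [464.84090121   3.41626986 259.        ]
```

View pics/k1.png

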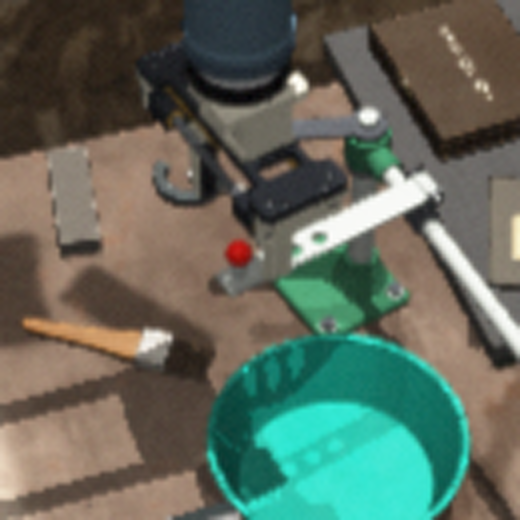

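The gripper hangs just above the red knob, which shows at (238,252) in the crop between the two fingers. I'll descend and close.

Request:
carry_out(motion=[0.02,0.03,-0.6,0,0,0,1,0,0,-0.6,0,0,0,1,0,0,-0.4,0,0,0,1,0,0,0,0,0,0,0,0,0,0,0,0,0,-1,0,0,0,0,0,0,-1,0,0,0,0,0,0,-1,0,0,0,0,0,0,-1,0,0,0,0,0,0,-1], grip_force=15)

```text
time: 3.95
ee_pos: [464.9, 3.8, 243.0]
tcp_rot: [[-1.0, 0.019, 0.001], [0.019, 1.0, -0.0], [-0.001, -0.0, -1.0]]
wrist_force: [0.5, -0.1, -0.6]
width: 0.534
gripper_force: 0.0
```

Request:
carry_out(motion=[0,0,0,0,0,0,-1,0,0,0,0,0,0,-1,0,0,0,0,0,0,-1,0,0,0,0,0,0,-1,0,0,0,0,0,0,-1,0,0,0,0,0,0,-1])

```text
time: 4.55
ee_pos: [464.8, 3.8, 242.6]
tcp_rot: [[-1.0, 0.019, -0.0], [0.019, 1.0, 0.0], [0.0, 0.0, -1.0]]
wrist_force: [-0.2, 0.3, 0.9]
width: 0.226
gripper_force: 15.0
```

```bash
cat > path.py <<'E'
from h import *; from geo import geo
C=np.array([657.5,99.5]);P=np.array([557,147.])
u,pin1,s,k1=geo(C,P)
k0=np.array([464.8,3.8]);v=k0-C;D=np.hypot(*v)
a0=np.arctan2(v[1],v[0]); g=np.arccos((D*D+95**2-182**2)/(2*D*95)); r0=(a0+g)%(2*np.pi)
pin0=C+95*np.array([np.cos(r0),np.sin(r0)]);s0=np.arctan2(*(k0-pin0)[::-1])
r1=np.arctan2(u[1],u[0])%(2*np.pi);s1=np.arctan2(s[1],s[0])
print("rail",np.degrees([r0,r1]),"stay",np.degrees([s0,s1]),"phi",(r0-s0)%(2*np.pi),r1-s1,"final",k1,"ball",r0)
E
python3 - <<'E'
from path import *
b=.18;R=182*np.cos(b)-30*np.sin(b);dz=182*np.sin(b)+30*np.cos(b)-30
prev=k0;ps=s0%(2*np.pi)
def K(f,R):
    r=r0+(r1-r0)*f;s=ps+((s1-ps)*f);return C+95*np.array([np.cos(r),np.sin(r)])+R*np.array([np.cos(s),np.sin(s)])
N=12
q=K(0,R);print("lift",(q-k0)/30,dz/30)
for i in range(1,N+1):
    n=K(i/N,R);print(i,((n-q)/30).round(2));q=n
print(q,"yaw/row",np.degrees(s1-ps)/6.875/N,"down",(K(1,182)-q)/30)
E
```

```text
rail [263.53012307 232.31399616] stay [-179.58915655  109.07555381] phi 1.4507051013791825 2.1509165841357794 final [539.67882137 197.08968727] ball 4.599468325835373
lift [0.27703738 0.00198655] 1.0699564382381215
1 [-0.12  0.62]
2 [-0.05  0.62]
3 [0.01 0.61]
4 [0.07 0.6 ]
5 [0.13 0.58]
6 [0.19 0.56]
7 [0.24 0.53]
8 [0.29 0.49]
9 [0.33 0.45]
10 [0.38 0.41]
11 [0.41 0.36]
12 [0.44 0.31]
[542.65928709 188.47072438] yaw/row -0.8646701774334495 down [-0.09054221  0.26183156]
```

Request:
carry_out(motion=[0.08,0,0.36,0,0,0,-1,0.1,0,0.36,0,0,0,-1,0.1,0,0.35,0,0,0,-1,0,0,0,0,0,0,-1])

```text
time: 4.95
ee_pos: [474.7, 3.5, 276.9]
tcp_rot: [[-1.0, 0.019, 0.004], [0.019, 1.0, -0.001], [-0.004, -0.001, -1.0]]
wrist_force: [-0.4, -0.1, -1.2]
width: 0.221
gripper_force: 15.0
```

Request:
carry_out(motion=[-0.12,0.62,0,0,0,-0.86,-1,-0.05,0.62,0,0,0,-0.86,-1,0.01,0.61,0,0,0,-0.86,-1,0.07,0.6,0,0,0,-0.86,-1,0.13,0.58,0,0,0,-0.86,-1,0.19,0.56,0,0,0,-0.86,-1,0.24,0.53,0,0,0,-0.86,-1,0.29,0.49,0,0,0,-0.86,-1,0.33,0.45,0,0,0,-0.86,-1,0,0,0,0,0,0,-1])

```text
time: 5.95
ee_pos: [506.5, 156.9, 274.3]
tcp_rot: [[-0.584, 0.812, -0.0], [0.812, 0.584, 0.001], [0.001, 0.0, -1.0]]
wrist_force: [-1.6, 0.4, -0.1]
width: 0.223
gripper_force: 15.0
```

```bash
python3 - <<'E'
from h import *
p,d=grab("scene");t,d2=grab("top"); np.savez("m1.npz",p=p,t=t,d=d,d2=d2)
a=cv2.resize(p[100:225,200:330],(520,500),interpolation=cv2.INTER_CUBIC)
b=cv2.resize(t[115:240,190:260],(280,500),interpolation=cv2.INTER_CUBIC)
save("m1.png",np.hstack([a,b]))
E
```

```text
(no output)
```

View pics/m1.png

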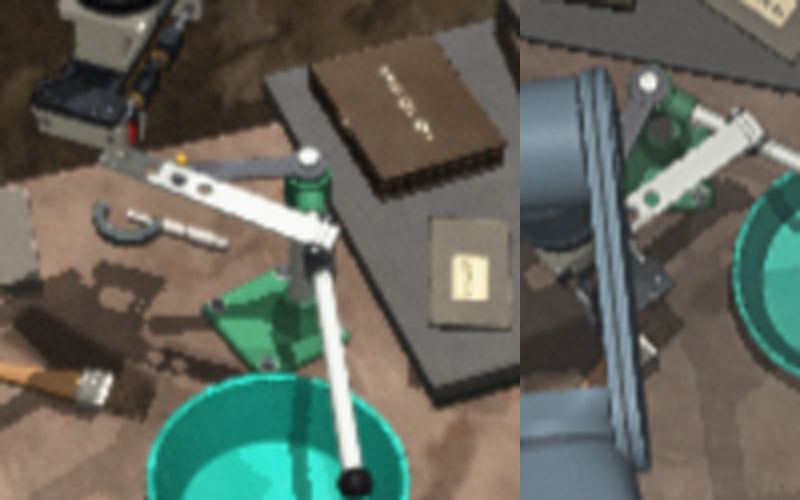

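The stay is lifted and held. In the scene half the peg tip is at (182,158), with the near and middle holes at (205,188) and (180,179) just short of it. I'll finish the swing, then compare hole and peg.

Request:
carry_out(motion=[0.38,0.41,0,0,0,-0.86,-1,0.41,0.36,0,0,0,-0.86,-1,0.4,0.3,0,0,0,-0.86,-1,0,0,0,0,0,0,-1,0,0,0,0,0,0,-1])

```text
time: 6.55
ee_pos: [541.1, 187.2, 274.6]
tcp_rot: [[-0.312, 0.95, -0.001], [0.95, 0.312, -0.0], [0.0, -0.001, -1.0]]
wrist_force: [-0.1, 0.1, -0.9]
width: 0.225
gripper_force: 15.0
```

```bash
python3 - <<'E'
from h import *
p,d=grab("scene");t,d2=grab("top"); np.savez("m2.npz",p=p,t=t,d=d,d2=d2)
a=cv2.resize(p[110:180,210:290],(640,560),interpolation=cv2.INTER_CUBIC)
save("m2.png",a); print(robot.read_state()["ee_pos"],robot.read_state()["wrist_force"])
E
```

```text
[541.0192183  187.11487147 274.89484588] [-0.71912035 -0.18267792 -1.45530486]
```

View pics/m2.png

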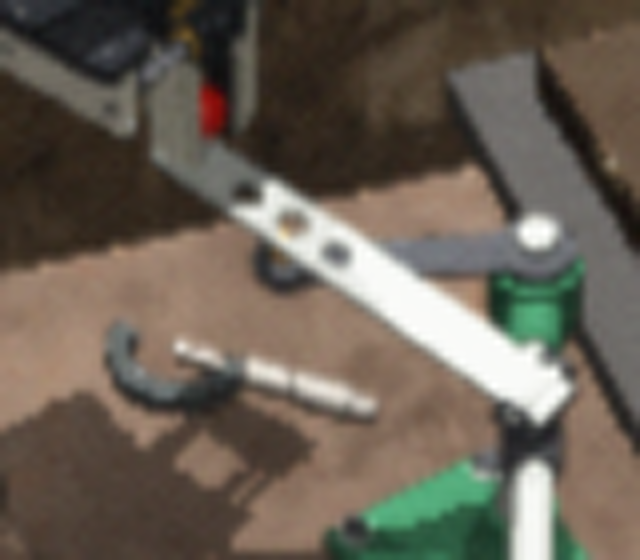

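```bash
python3 - <<'E'
from h import *
sc=lambda a,b,z:ray("scene",210+(a+.5)/8-.5,110+(b+.5)/8-.5,z)
print("peg",ray("scene",215+182.5/6-.5,125+(90.5)/6-.5,238),ray("scene",215+182.5/6-.5,125+(88.5)/6-.5,240))
f=np.load("m2.npz");p=f["p"];W=world("scene",f["d"])
for nm,a,b in(("far",247,190),("mid",292,222),("near",336,253)):
    print(nm,[sc(a,b,z).round(1) for z in(247,250,253)])
print("stay z",W[110+300//8,210+400//8],W[110+245//8,210+355//8],W[110+238//8,210+312//8])
m=p[134:142,242:251]; print(m.tolist())
E
```

```text
peg [556.13950327 143.92758469 238.        ] [555.94658105 143.59442177 240.        ]
far [array([554.6, 170. , 247. ]), array([553. , 167.4, 250. ]), array([551.4, 164.8, 253. ])]
mid [array([560.5, 143.4, 247. ]), array([558.9, 140.9, 250. ]), array([557.3, 138.3, 253. ])]
near [array([566.3, 117.9, 247. ]), array([564.7, 115.4, 250. ]), array([563.1, 113. , 253. ])]
stay z [578.83718203  84.98522291 240.60394029] [578.04508423 120.84228061 243.72403566] [563.60802906 129.73534096 248.83150062]
[[[111, 111, 104], [221, 222, 215], [229, 232, 227], [223, 224, 217], [185, 188, 181], [133, 131, 125], [89, 82, 76], [69, 60, 51], [78, 63, 53]], [[161, 162, 154], [227, 228, 223], [229, 231, 225], [218, 221, 213], [212, 214, 207], [202, 205, 198], [167, 169, 159], [140, 134, 124], [140, 120, 106]], [[228, 229, 225], [230, 233, 228], [215, 219, 210], [165, 167, 158], [160, 160, 150], [164, 165, 157], [208, 210, 202], [213, 210, 201], [194, 184, 172]], [[227, 228, 223], [227, 228, 222], [186, 187, 178], [136, 123, 108], [131, 114, 102], [128, 121, 110], [176, 176, 168], [227, 228, 222], [228, 227, 221]], [[190, 191, 184], [215, 216, 210], [205, 202, 191], [179, 158, 125], [151, 130, 110], [153, 137, 124], [181, 176, 165], [229, 230, 226], [231, 233, 227]], [[124, 118, 112], [168, 171, 164], [214, 213, 200], [229, 216, 180], [191, 179, 160], [195, 192, 181], [216, 216, 206], [231, 233, 228], [228, 229, 224]], [[86, 77, 72], [93, 94, 88], [154, 153, 144], [212, 212, 201], [224, 226, 218], [230, 232, 227], [233, 234, 229], [230, 232, 228], [197, 198, 191]], [[60, 56, 55], [57, 55, 47], [100, 86, 66], [133, 130, 119], [189, 193, 185], [220, 223, 216], [231, 233, 228], [226, 229, 223], [153, 155, 151]]]
```

Middle hole is about 4 mm short of the peg along the stay, measured in the same camera. I'll correct this while lowering.

Request:
carry_out(motion=[-0.01,0.15,0,0,0,-0.1,-1,-0.03,0.1,-0.25,0,0,0,-1,-0.03,0.08,-0.25,0,0,0,-1,0,0,0,0,0,0,-1,0,0,0,0,0,0,-1])

```text
time: 7.15
ee_pos: [539.5, 197.8, 259.5]
tcp_rot: [[-0.298, 0.955, -0.0], [0.955, 0.298, -0.0], [0.0, -0.0, -1.0]]
wrist_force: [0.8, -1.3, -0.7]
width: 0.224
gripper_force: 15.0
```

```bash
python3 - <<'E'
from h import *
p,d=grab("scene");np.savez("m3.npz",p=p,d=d)
a=cv2.resize(p[120:150,230:270],(800,600),interpolation=cv2.INTER_CUBIC)
save("m3.png",a); print(robot.read_state()["ee_pos"],robot.read_state()["wrist_force"])
E
```

```text
[539.4188944  197.69412722 259.72288365] [ 1.96281614 -1.17645415 -0.35736245]
```

View pics/m3.png

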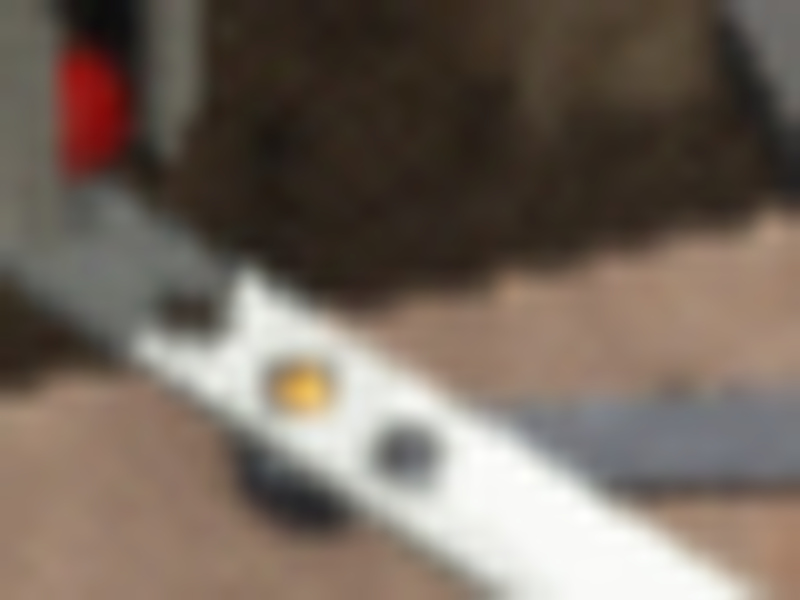

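The brass tip at (302,388) sits centred in the middle hole. I'll lower it the rest of the way.

Request:
carry_out(motion=[-0.02,0.05,-0.15,0,0,0,-1,-0.01,0.03,-0.15,0,0,0,-1,-0.01,0.02,-0.15,0,0,0,-1,0,0.01,-0.15,0,0,0,-1,0,0,0,0,0,0,-1])

```text
time: 7.7
ee_pos: [539.6, 202.0, 241.7]
tcp_rot: [[-0.298, 0.955, 0.003], [0.955, 0.298, 0.002], [0.001, 0.004, -1.0]]
wrist_force: [7.1, 2.7, -1.5]
width: 0.228
gripper_force: 15.0
```

Request:
carry_out(motion=[0,0,0,0,0,0,0.2,0,0,0,0,0,0,0.2,0,0,0,0,0,0,0.2,0,0,0,0,0,0,0.2,0,0,0.4,0,0,0,0.2,0,0,0.8,0,0,0,0.2,0,0,1,0,0,0,1,0,-1,1,0,0,0,1,0,-1,1,0,0,0,1,-0.2,-1,0,0,0,0,1,-0.2,-1,0,0,0,0,1,-0.2,-1,0,0,0,0,1])

```text
time: 8.9
ee_pos: [520.0, 49.8, 369.1]
tcp_rot: [[-0.297, 0.955, 0.002], [0.955, 0.297, -0.0], [-0.001, 0.001, -1.0]]
wrist_force: [0.2, -0.1, 0.8]
width: 0.995
gripper_force: 0.0
```

Request:
carry_out(motion=[-0.3,-1,0,0,0,-0.2,1,-0.3,-1,0,0,0,-0.2,1,-0.3,-1,0,0,0,-0.2,1,-0.3,-1,0,0,0,-0.2,1,-0.3,-1,0,0,0,-0.2,1,-0.3,-1,0,0,0,-0.2,1,-0.3,-1,0,0,0,-0.2,1,-0.3,-1,0,0,0,-0.2,1,-0.3,-1,0,0,0,-0.2,1,-0.3,-1,0,0,0,-0.2,1])

```text
time: 9.9
ee_pos: [429.7, -250.2, 368.9]
tcp_rot: [[-0.061, 0.998, 0.001], [0.998, 0.061, -0.001], [-0.001, 0.001, -1.0]]
wrist_force: [0.7, 0.0, 0.6]
width: 1.001
gripper_force: 0.0
```

```bash
python3 - <<'E'
from h import *
p,d=grab("scene");t,d2=grab("top"); np.savez("m4.npz",p=p,t=t,d=d,d2=d2)
a=cv2.resize(p[120:220,225:335],(440,400),interpolation=cv2.INTER_CUBIC)
b=cv2.resize(t[120:220,200:290],(360,400),interpolation=cv2.INTER_CUBIC)
save("m4.png",np.hstack([a,b])); print(robot.read_state()["ee_pos"])
E
```

```text
[ 429.18286157 -252.1829767   368.18927191]
```

View pics/m4.png

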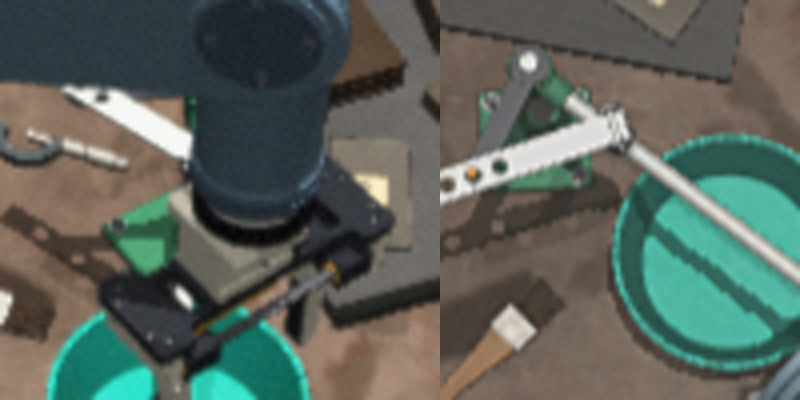

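The top half shows the brass peg at (473,175) through the middle hole and the rail running out over the basin. Now numeric checks: stay height, rail line and crowns.

```bash
python3 - <<'E'
from h import *
f=np.load("m4.npz");W=world("top",f["d2"]);t=f["t"];Z=W[...,2]
m=(t.min(-1)>140)&(f["d2"]>0)
s=m&(abs(Z-231)<12);s[:, :196]=0;s[:,260:]=0;s[:150]=0;s[175:]=0
q=W[s];print("stay",len(q),np.polyfit(q[:,1],q[:,2],1),q[:,2].mean(), q[:,1].min(),q[:,1].max())
# rail: bright low-saturation pixels right of the fork
hsv=cv2.cvtColor(t,cv2.COLOR_RGB2HSV)
r=((hsv[...,1]<50)&(hsv[...,2]>110)&(abs(Z-201)<14));r[:,:245]=0;r[:,305:]=0;r[:150]=0
v,u=np.nonzero(r);P=np.array([ray("top",a,b,201) for a,b in zip(u,v)])
vx,vy,x0,y0=cv2.fitLine(P[:,:2].astype(np.float32),cv2.DIST_HUBER,0,.01,.01).ravel()
if vx>0:vx,vy=-vx,-vy
print("rail",len(P),(vx,vy),np.degrees(np.arctan2(vy,vx))%360,(x0,y0),P.min(0),P.max(0))
n=np.array([-vy,vx]);C=np.array([657,99.5]);print("C off line",(C-[x0,y0])@n)
C0=np.array([x0,y0])+((C-[x0,y0])@[vx,vy])*np.array([vx,vy])
for k in(180,260):print(k,C0+k*np.array([vx,vy]))
hs=cv2.inRange(hsv,(80,120,60),(95,255,255));c=W[(hs>0)&(Z>66)&(Z<82)][:,:2].astype(np.float32);print("basin",cv2.minEnclosingCircle(c))
# holes: where seen in scene
g=f["p"];h2=cv2.cvtColor(g,cv2.COLOR_RGB2HSV);k=cv2.inRange(h2,(0,190,120),(4,255,255));vv,uu=np.nonzero(k[:200]);print("knob px",len(uu), uu.mean() if len(uu) else 0,vv.mean() if len(vv) else 0)
E
```

```text
stay 350 [-1.08729325e-02  2.31677908e+02] 230.5557400532999 16.700743390596372 191.20876499420382
rail 241 (np.float32(-0.6408392), np.float32(-0.76767516)) 230.14557 (np.float32(521.2761), np.float32(-63.496048)) [ 453.26111924 -143.25902686  201.        ] [589.22305527  14.30345829 201.        ]
C off line -0.26241095809564285
180 [541.8503953  -38.84968758]
260 [ 490.58325968 -100.26368904]
basin ((510.89056396484375, -76.9041976928711), 111.46992492675781)
knob px 0 0 0
```

```bash
python3 - <<'E'
from h import *
for nm,fn,c in(("scene","scene0.npz","p"),("top","top0.npz","p"),("scene","m4.npz","p")):
    f=np.load(fn);W=world(nm,f["d"]);p=f["p"]
    for o,x,y in(("yel",420,-411),("blue",577,-346)):
        m=(abs(W[...,0]-x)<60)&(abs(W[...,1]-y)<60)&(W[...,2]>124)&(W[...,2]<145)&(p.max(-1)<90)
        q=W[m]
        if len(q)>20:
            r=cv2.minAreaRect(q[:,:2].astype(np.float32));print(fn,nm,o,len(q),np.round(q.mean(0),1),np.round(r[0],1),np.round(r[1]),round(r[2],1),np.percentile(q[:,2],90))
E
```

```text
scene0.npz scene yel 150 [ 421.4 -419.6  129.9] [ 421.5 -415.2] [66. 27.] 78.7 133.74691170825037
scene0.npz scene blue 147 [ 576.3 -355.5  129.5] [ 578.  -357.2] [29. 66.] 13.7 133.6425803847459
top0.npz top yel 113 [ 422.5 -411.7  130.9] [ 422.1 -412.4] [74. 27.] 82.6 136.51983085850134
top0.npz top blue 114 [ 576.9 -348.2  131.4] [ 576.1 -346.3] [25. 77.] 16.6 137.71567068829418
m4.npz scene yel 167 [ 421.2 -415.7  130. ] [ 421.9 -413.7] [65. 28.] 77.6 134.164278547939
m4.npz scene blue 142 [ 577.  -356.5  129.4] [ 578.7 -358.2] [30. 67.] 15.1 134.0853600964148
```

Request:
carry_out(motion=[-0.04,-0.89,-0.2,0,0,-0.3,1,-0.04,-0.89,-0.5,0,0,-0.3,1,-0.04,-0.89,-0.5,0,0,-0.3,1,-0.04,-0.89,-0.5,0,0,-0.3,1,-0.04,-0.89,-0.5,0,0,-0.3,1,-0.04,-0.89,-0.5,0,0,-0.3,1,0,0,-1,0,0,0,1,0,0,-1,0,0,0,1,0,0,-1,0,0,0,1,0,0,-1,0,0,0,1,0,0,-0.5,0,0,0,1,0,0,0,0,0,0,1])

```text
time: 11.2
ee_pos: [422.7, -407.3, 149.8]
tcp_rot: [[0.153, 0.988, -0.003], [0.988, -0.153, 0.004], [0.004, -0.003, -1.0]]
wrist_force: [-0.8, 0.6, 1.2]
width: 1.0
gripper_force: 0.0
```

Request:
carry_out(motion=[0,-0.19,-0.4,0,0,0,1,0,0,-0.4,0,0,0,0,0,0,-0.12,0,0,0,-0.2,0,0,0,0,0,0,-1,0,0,0,0,0,0,-1,0,0,0,0,0,0,-1,0,0,0,0,0,0,-1,0,0,0,0,0,0,-1,0,0,0,0,0,0,-1,0,0,0,0,0,0,-1,0,0,0,0,0,0,-1,0,0,0,0,0,0,-1], grip_force=25)

```text
time: 12.4
ee_pos: [423.1, -415.0, 124.2]
tcp_rot: [[0.154, 0.988, -0.0], [0.988, -0.154, -0.0], [-0.0, -0.0, -1.0]]
wrist_force: [-0.9, 0.3, 0.9]
width: 0.296
gripper_force: 24.9
```

Request:
carry_out(motion=[0,0,0.5,0,0,0,-1,0,0,1,0,0,0,-1,0,0,1,0,0,0,-1,0,0,1,0,0,0,-1,0.29,0.95,0.9,0,0,0.66,-1,0.29,0.95,0.9,0,0,0.66,-1,0.29,0.95,0.9,0,0,0.66,-1,0.29,0.95,0.9,0,0,0.66,-1,0.29,0.95,0.8,0,0,0.66,-1,0.29,0.95,0,0,0,0.66,-1,0.29,0.95,0,0,0,0.66,-1,0.29,0.95,0,0,0,0.66,-1])

```text
time: 13.6
ee_pos: [492.8, -185.7, 360.9]
tcp_rot: [[-0.464, 0.886, -0.0], [0.886, 0.464, 0.0], [0.0, -0.0, -1.0]]
wrist_force: [0.6, -0.0, -2.9]
width: 0.292
gripper_force: 25.0
```

Request:
carry_out(motion=[0.29,0.95,0,0,0,0.66,-1,0.29,0.95,0,0,0,0.66,-1,0.29,0.95,0,0,0,0.66,-1,0.29,0.95,0,0,0,0.66,-1,0.29,0.95,0,0,0,0.66,-1,0,0,0,0,0,0,-1,0,0,0,0,0,0,-1,0,0,0,0,0,0,-1])

```text
time: 14.4
ee_pos: [536.0, -45.1, 360.8]
tcp_rot: [[-0.767, 0.642, -0.001], [0.642, 0.767, -0.0], [0.0, -0.001, -1.0]]
wrist_force: [-0.5, -0.3, -1.1]
width: 0.298
gripper_force: 25.0
```

```bash
python3 - <<'E'
from h import *
s=robot.read_state();print(s["ee_pos"],s["tcp_rot"].round(3).tolist(),s["wrist_force"],s["width"])
p,d=grab("scene");np.savez("y1.npz",p=p,d=d);W=world("scene",d);hsv=cv2.cvtColor(p,cv2.COLOR_RGB2HSV)
m=cv2.inRange(hsv,(22,140,100),(34,255,255));n,l,st,c=cv2.connectedComponentsWithStats(m)
for i in range(1,n):
    if st[i,4]>10:q=W[l==i];print(st[i,4],c[i].round(),np.median(q,0).round(),q[:,2].min().round(),q[:,2].max().round())
E
```

```text
[535.97697124 -45.10004327 360.82215575] [[-0.767, 0.642, -0.001], [0.642, 0.767, -0.0], [0.0, -0.001, -1.0]] [-0.51999454 -0.28991231 -1.13792801] 0.2983401479864656
161 [252. 171.] [475. -28. 295.] 244.0 1446.0
177 [290. 174.] [ 564. -102.  297.] 70.0 1446.0
```

Request:
carry_out(motion=[0.04,0.03,-0.6,0,0,0,-1,0,0,-0.8,0,0,0,-1,0,0,-0.8,0,0,0,-1,0,0,-0.8,0,0,0,-1,0,0,-0.8,0,0,0,-1,0,0,-0.6,0,0,0,-1,0,0,-0.4,0,0,0,-1,0,0,0,0,0,0,-1,0,0,0,0,0,0,-1])

```text
time: 15.35
ee_pos: [537.7, -44.2, 217.7]
tcp_rot: [[-0.767, 0.641, 0.001], [0.641, 0.767, -0.0], [-0.001, 0.0, -1.0]]
wrist_force: [-0.0, -0.4, -2.5]
width: 0.3
gripper_force: 25.0
```

Request:
carry_out(motion=[0,0,-0.15,0,0,0,-1,0,0,-0.1,0,0,0,-1,0,0,0,0,0,0,-1,0,0,0,0,0,0,-1])

```text
time: 15.75
ee_pos: [537.5, -43.5, 209.8]
tcp_rot: [[-0.768, 0.641, 0.0], [0.641, 0.768, -0.0], [-0.0, 0.0, -1.0]]
wrist_force: [-0.1, 0.2, -2.6]
width: 0.299
gripper_force: 25.0
```

Request:
carry_out(motion=[0,0,-0.04,0,0,0,-1,0,0,0,0,0,0,-1])

```text
time: 15.95
ee_pos: [538.0, -43.8, 209.4]
tcp_rot: [[-0.768, 0.641, 0.002], [0.641, 0.768, -0.001], [-0.002, 0.001, -1.0]]
wrist_force: [-1.3, -0.7, 3.1]
width: 0.302
gripper_force: 25.0
```

Request:
carry_out(motion=[0,0,0,0,0,0,-0.3,0,0,0,0,0,0,-0.2,0,0,0,0,0,0,0,0,0,0,0,0,0,0,0,0,0,0,0,0,0,0,0,0,0,0,0,0,0,0,0.3,0,0,0,0,0,0,0.5,0,0,0,0,0,0,1,0,0,0,0,0,0,1,0,0,0,1,0,0,1,0,0,0,1])

```text
time: 17.05
ee_pos: [537.3, -43.6, 324.3]
tcp_rot: [[-0.768, 0.641, 0.001], [0.641, 0.768, -0.0], [-0.001, 0.0, -1.0]]
wrist_force: [-0.1, -0.1, 0.2]
width: 0.627
gripper_force: 0.0
```

Request:
carry_out(motion=[0.12,-0.93,0.3,0,0,-0.44,1,0.12,-0.93,0,0,0,-0.44,1,0.12,-0.93,0,0,0,-0.44,1,0.12,-0.93,0,0,0,-0.44,1,0.12,-0.93,0,0,0,-0.44,1,0.12,-0.93,0,0,0,-0.44,1,0.12,-0.93,-0.5,0,0,-0.44,1,0.12,-0.93,-0.5,0,0,-0.44,1,0.12,-0.93,-0.5,0,0,-0.44,1,0.12,-0.93,-0.5,0,0,-0.44,1,0.12,-0.93,-0.8,0,0,-0.44,1,0,0,-0.8,0,0,0,1])

```text
time: 18.25
ee_pos: [576.9, -354.6, 222.8]
tcp_rot: [[-0.286, 0.958, 0.001], [0.958, 0.286, -0.002], [-0.002, 0.0, -1.0]]
wrist_force: [0.5, -0.2, -0.5]
width: 0.998
gripper_force: 0.0
```

Request:
carry_out(motion=[0,0,-0.8,0,0,0,1,0,0,-0.8,0,0,0,1,0,0,-0.6,0,0,0,1,0,0,0,0,0,0,1,0,0,0,0,0,0,1])

```text
time: 18.75
ee_pos: [577.2, -350.7, 158.1]
tcp_rot: [[-0.29, 0.957, 0.0], [0.957, 0.29, -0.0], [-0.0, 0.0, -1.0]]
wrist_force: [0.5, 0.6, 0.1]
width: 1.001
gripper_force: 0.0
```

```bash
python3 - <<'E'
from h import *
p,d=grab("scene");np.savez("y2.npz",p=p,d=d);W=world("scene",d);hsv=cv2.cvtColor(p,cv2.COLOR_RGB2HSV)
m=cv2.inRange(hsv,(22,140,100),(34,255,255));n,l,st,c=cv2.connectedComponentsWithStats(m)
for i in range(1,n):
    if st[i,4]>10:q=W[l==i];print(st[i,4],c[i].round(),np.median(q,0).round(),np.percentile(q[:,2],[5,95]).round())
s=robot.read_state();print(s["ee_pos"],np.degrees(np.arctan2(s["tcp_rot"][1,1],s["tcp_rot"][0,1])))
E
```

```text
153 [253. 200.] [481. -27. 142.] [ 96. 153.]
159 [288. 202.] [ 569. -101.  147.] [104. 160.]
[ 577.6343721  -350.96486811  158.97108289] 16.88326504167544
```

Request:
carry_out(motion=[0,0,-0.5,0,0,0,1,0,0,-0.5,0,0,0,0,0,0,-0.18,0,0,0,-0.2,0,0,0,0,0,0,-1,0,0,0,0,0,0,-1,0,0,0,0,0,0,-1,0,0,0,0,0,0,-1,0,0,0,0,0,0,-1,0,0,0,0,0,0,-1,0,0,0,0,0,0,-1,0,0,0,0,0,0,-1,0,0,0,0,0,0,-1], grip_force=25)

```text
time: 20.0
ee_pos: [577.1, -350.5, 122.1]
tcp_rot: [[-0.29, 0.957, 0.0], [0.957, 0.29, -0.0], [-0.0, 0.0, -1.0]]
wrist_force: [0.7, 0.2, 0.4]
width: 0.299
gripper_force: 24.8
```

Request:
carry_out(motion=[0,0,0.5,0,0,0,-1,0,0,1,0,0,0,-1,0,0,1,0,0,0,-1,0,0,1,0,0,0,-1,0,0,1,0,0,0,-1,-0.33,0.91,0.9,0,0,0.54,-1,-0.33,0.91,0.9,0,0,0.54,-1,-0.33,0.91,0.9,0,0,0.54,-1,-0.33,0.91,0.7,0,0,0.54,-1,-0.33,0.91,0,0,0,0.54,-1,-0.33,0.91,0,0,0,0.54,-1,-0.33,0.91,0,0,0,0.54,-1])

```text
time: 21.2
ee_pos: [506.8, -158.2, 358.5]
tcp_rot: [[-0.682, 0.731, -0.001], [0.731, 0.682, 0.001], [0.001, -0.0, -1.0]]
wrist_force: [0.0, 0.5, -3.2]
width: 0.294
gripper_force: 25.0
```

Request:
carry_out(motion=[-0.33,0.91,0,0,0,0.54,-1,-0.33,0.91,0,0,0,0.51,-1,0,0,0,0,0,0,-1,0,0,0,0,0,0,-1,0,0,0,0,0,0,-1])

```text
time: 21.7
ee_pos: [488.0, -105.4, 358.7]
tcp_rot: [[-0.766, 0.642, -0.001], [0.642, 0.766, -0.0], [0.0, -0.001, -1.0]]
wrist_force: [-0.7, 0.9, -2.8]
width: 0.297
gripper_force: 25.0
```

Request:
carry_out(motion=[0,0.06,-0.6,0,0,0,-1,0,0,-0.8,0,0,0,-1,0,0,-0.8,0,0,0,-1,0,0,-0.8,0,0,0,-1,0,0,-0.8,0,0,0,-1,0,0,-0.6,0,0,0,-1,0,0,-0.4,0,0,0,-1,0,0,0,0,0,0,-1,0,0,0,0,0,0,-1])

```text
time: 22.6
ee_pos: [488.3, -103.6, 215.4]
tcp_rot: [[-0.767, 0.642, 0.0], [0.642, 0.767, -0.0], [-0.0, 0.0, -1.0]]
wrist_force: [1.3, 0.8, -2.2]
width: 0.3
gripper_force: 25.0
```

Request:
carry_out(motion=[0,0,-0.12,0,0,0,-1,0,0,-0.1,0,0,0,-1,0,0,0,0,0,0,-1])

```text
time: 22.9
ee_pos: [487.9, -102.9, 208.5]
tcp_rot: [[-0.767, 0.642, 0.0], [0.642, 0.767, -0.0], [-0.0, 0.0, -1.0]]
wrist_force: [-0.0, -0.2, -3.2]
width: 0.298
gripper_force: 25.0
```

Request:
carry_out(motion=[0,0,-0.05,0,0,0,-1,0,0,0,0,0,0,-1])

```text
time: 23.1
ee_pos: [488.2, -103.2, 207.5]
tcp_rot: [[-0.767, 0.642, 0.001], [0.642, 0.767, -0.001], [-0.001, 0.0, -1.0]]
wrist_force: [-0.2, 0.1, -1.1]
width: 0.296
gripper_force: 25.0
```

Request:
carry_out(motion=[0,0,-0.02,0,0,0,-1,0,0,0,0,0,0,-0.3,0,0,0,0,0,0,-0.2,0,0,0,0,0,0,0,0,0,0,0,0,0,0,0,0,0,0,0,0,0,0,0,0,0,0,0,0,0,0,0.3,0,0,0,0,0,0,0.5,0,0,0,0,0,0,1,0,0,0,0,0,0,1,0,0,0,0,0,0,1,0,0,0,0])

```text
time: 24.3
ee_pos: [487.8, -102.9, 322.2]
tcp_rot: [[-0.767, 0.642, 0.0], [0.642, 0.767, -0.0], [-0.0, 0.0, -1.0]]
wrist_force: [0.9, 0.2, 0.1]
width: 0.5
gripper_force: 0.0
```

Request:
carry_out(motion=[0,-1,0.5,0,0,0,1,-0.2,-1,0.2,0,0,0,1,-0.5,-1,0,0,0,0,1,-0.5,-1,0,0,0,0,1,-0.5,-1,0,0,0,0,1,-0.5,-1,0,0,0,0,1,-0.5,-1,0,0,0,0,1,-0.5,-1,0,0,0,0,1,-0.5,-1,0,0,0,0,1,-0.3,-1,0,0,0,0,1,0,-1,0,0,0,0,1,0,0,0,0,0,0,1])

```text
time: 25.5
ee_pos: [366.9, -436.2, 340.9]
tcp_rot: [[-0.765, 0.644, -0.001], [0.644, 0.765, -0.001], [0.0, -0.001, -1.0]]
wrist_force: [0.6, -0.4, -0.4]
width: 1.002
gripper_force: 0.0
```

```bash
python3 - <<'E'
from h import *
p,d=grab("scene");t,d2=grab("top");np.savez("e.npz",p=p,d=d,t=t,d2=d2)
save("end.png",np.hstack([cv2.resize(p[120:260,215:335],(430,500),interpolation=cv2.INTER_CUBIC),cv2.resize(t[125:225,200:274],(370,500),interpolation=cv2.INTER_CUBIC)]))
W=world("scene",d);hsv=cv2.cvtColor(p,cv2.COLOR_RGB2HSV)
for nm,lo,hi in(("y",(22,140,100),(34,255,255)),("b",(108,150,80),(122,255,255))):
    n,l,st,c=cv2.connectedComponentsWithStats(cv2.inRange(hsv,lo,hi))
    for i in range(1,n):
        if st[i,4]>25:q=W[l==i];print(nm,st[i,4],c[i].round(),np.median(q,0).round(),np.percentile(q[:,2],[5,95]).round())
E
```

```text
b 147 [251. 218.] [432. -86. 147.] [109. 159.]
b 115 [286. 223.] [ 518. -164.  146.] [107. 154.]
```

View pics/end.png

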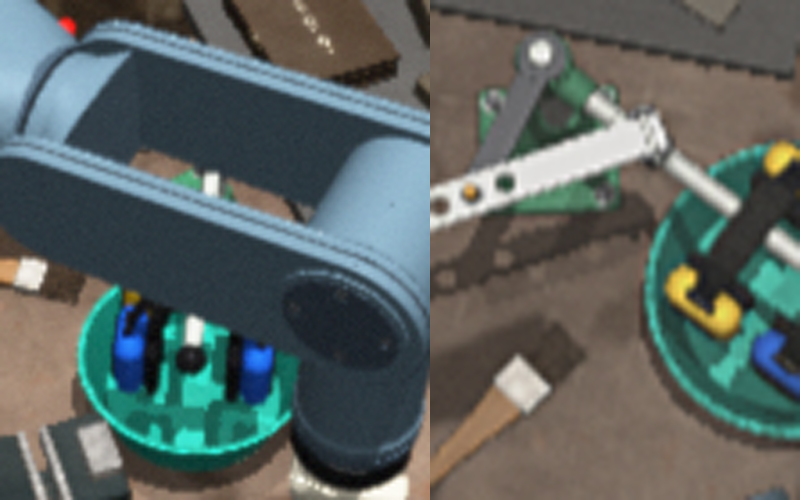

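Both pairs hang level, about 79 mm apart along the rail, which leaves a gap of about 17 mm. The peg shows through the middle hole at (470,190). The arm is clear, so I'm handing in.

```bash
python3 -c "
from station import robot
print(robot.hand_in())"
```

```text
the job is handed in; nothing more can be done
None
```

The job is handed in, and no verdict came back: the rail is locked over the basin with the peg through the stay's middle hole, and the yellow and blue pairs hang level over it about 17 mm apart.

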